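Unload the component-tube rack

ROBOT

A 7-joint arm with a two-finger parallel gripper is mounted at the origin on the work surface. World frame = base frame: x ahead of the robot, y to its left, z up, the work surface at z = 0. Lengths are in m, angles in rad, forces in N, time in s.
With the tool pointing down it reaches from about 0.35 to 0.9 m from the base axis. Payload 8.1 kg.
Tool frame: the origin (TCP) lies midway between the tips of the shut fingers; the grasp point (between the pads) lies grip_depth behind it (grip_depth is the distance from the TCP to the grasp point, in m); z points along the fingers, y is the line along which they close (so a half turn about z gives the same grasp; the last joint's range is limited). The gripper opens to 85 mm and grips with 20 to 120 N. Pads are 22 mm wide; open, the fingers measure 114 mm over their backs; the gripper's body (76 mm by 85 mm) begins 54 mm behind the grasp point. The pads swing forward as they close: fully open they stand 13 mm farther back than shut.
Start: joints at [-1.263, 0.434, 0.025, 1.573, -0.012, 1.134, -0.075], TCP at [0.25, 0.573, 0.231] pointing down, gripper open.
Joint ranges: [-2.62, 2.62], [-0.44, 2.09], [-1.27, 1.32], [0.08, 2.57], [-1.32, 4.46], [0.12, 2], [-2.74, 2.74]. Speed limits (rad/s): [2.22, 2.22, 3.01, 3.01, 3.14, 3.14, 3.14].

INTERFACE

Orientations are given as a unit quaternion [x, y, z, w].
In Python, from plant import * gives the robot as it stands. The module is installed in compiled form; this text tells all that it offers.
- The arm moves only by the shell command python3 -m jog 'ROWS' [OPENING] [FORCE]. ROWS is JSON, a list of rows, each an object with "delta_pos": the shift along the world's x, y, z in m, a list of three; "twist": the turn about the world's z in rad. A call has 1 to 5 rows; each row shifts and turns the commanded pose from where the row before left it; what a row does not reach is not made up. A row lasts 1/8 s, in which the tool goes at most 62.5 mm and 10.7 degrees, less where a joint would pass 70% of its speed; a pose out of reach is approached as far as the arm can. A call is refused whole if a number of a shift passes 0.0625 or a number of a turn 0.188, either way. A call with a gripper value outside its range is refused whole. OPENING is the opening in per cent of the stroke, from 0 (shut) to 100 (fully open), set as the call begins (- or left out, the last holds). The fingers move at their own pace and stop on an object; FORCE is the grip in N (left out, the last holds). Time passes only in rows, so rows that do not move let the fingers close. It gives the time, the measured TCP pose, the force, the opening and the grip force at its end, in the units of the state.
- sense(): the state, without advancing time (a new reading comes with each control period).
- read_camera(name): name is "scene" or "top"; returns the picture (384x512x3 uint8, blue, green, red); there is no depth.
- camera_model(name): a dict with "camera_matrix" (3x3 intrinsics, pixels), "distortion" ([k1, k2, p1, p2, k3] as OpenCV has them; the pictures are not rectified), "extrinsics" (4x4, takes a point from camera to world coordinates). Camera axes: x right, y down, z forward; pixel columns grow to the right and rows downward; lengths in m; the calibration is good to about 2 mm. A picture is of the moment at which its call begins. camera_model takes no time and is no camera call.
- finish_job(): hands the job in; it is judged then, once.
The state is a dict: "t": time; "joint_pos": joint angles; "joint_vel": joint speeds; "effort": joint torques, N m; "ee_pos": TCP position; "orientation": TCP orientation; "contact_force": force on the tool from outside, world axes, zero at the start; "wrist_torque": the same for the moment, N m; "width": finger opening in m; "grasp_force": force on a finger pad.
Only numpy, scipy, OpenCV 4.12 (cv2) and the standard library are available. Lean on these libraries where they do the work, as an engineer would, in place of code of your own. Each camera call takes 0.05 s, during which the arm holds its last target. There are 200 camera calls.

TASK

Lift the retaining bar out of its two open brackets and set it down gently, lying flat with its whole length on the repair mat, and let go of it. Then slide the two long tubes out of the open end of the rack so that both lie flat in the catch tray. Leave the short tube in its channel and do not disturb anything else on the bench.

Things in the scene. Friction and masses are not known exactly. Their poses are not given: they have to be found in the camera images.
- rack: fixed grey tube rack, turned by up to 0.2 rad. Origin at table height under the middle of its deck; z up, y along its channels, whose open end is towards -y. Deck 170 (x) by 180 (y) mm, top 24 mm above the table. Three channels along y, centred at x = -50, 0 and +50 mm, 26 mm wide between guides 5 mm thick, 10 mm high (y -50 to +80 mm); a stop lip 8 mm high at y = +88 mm closes the back
- slot_near (a point): middle of the slot floor of the rack's bracket at its -x side: in the rack's frame (-93, -75, 32) mm. Dark steel bracket, 14 mm in x and 36 mm in y, with an upright slot 18 mm wide in y, open at the top; bracket top 58 mm above the table
- slot_far (a point): the same for the other bracket: in the rack's frame (+93, -75, 32) mm
- tray (a point): middle of the inner floor of the grey catch tray fixed to the rack's open end: in the rack's frame (0, -170, 4) mm. Inside 160 mm in x and 160 mm in y (from the deck's end at y = -90 to -250 mm). Floor 4 mm above the table, 20 mm below the deck: an open step. Walls on the other three sides, 5 mm thick, tops at 30 mm
- mat: fixed blue silicone repair mat flat on the table, on the robot's right: 320 (x) by 200 (y) mm, 3 mm thick. Origin under its centre; turned by up to 0.25 rad
- bar: loose aluminium retaining bar, 14 by 14 mm square, 220 mm long along its x, lying along the rack's x in the two bracket slots, across the channels' open end; about 0.17 kg. Origin at the middle of its underside, z up. A bail handle of round steel 10 mm thick stands on its middle
- bar_handle (a point): middle of the handle's level crosspiece (60 mm long along the bar's x, 10 mm thick), 54 mm above the bar's underside
- bar_near (a point): middle of the bar's end at its -x, 7 mm above its underside
- bar_far (a point): middle of the bar's end at its +x, 7 mm above its underside
- tube_a: loose long square component tube, 22 by 22 mm, 110 mm long along its y (the channel), plain white plastic with a dark strip on top and dark end plugs, about 0.07 kg. Origin at its centre. It lies in one of the three channels (which one varies), standing 12 mm higher than the guides, its front end 5 to 22 mm from the bar; it slides freely when pushed
- tube_b: the other long tube, the same as tube_a, in another channel
- stub: short tube, same section, 70 mm long, in the remaining channel; origin at its centre
- dish: small steel screw dish, 40 mm across, 16 high, standing on the mat near its far corner at the mat's -y side; loose, to be left alone
- flux: small amber jar with a black cap, 36 mm across, 35 high, beside the catch tray on its far (rack +x) side; loose, to be left alone
- driver: screwdriver, 150 mm, lying on the table along the rack's far (+x) side; loose, to be left alone
- brush: brush, 160 mm, lying beyond the tray; loose, to be left alone
- blower: black rubber air blower, 60 mm across, 100 high, beyond the rack; loose, to be left alone
- spray: spray can, 60 mm across, 170 high, beyond the mat; loose, to be left alone
- weight: steel weight, 48 mm across, 30 high, on the mat near its corner nearest the robot at the mat's -y side; loose, to be left alone

How it is judged:
On the way, in this order (a step that is already met when the one before it is completed fails the run):
1. the bar is lifted clear of both brackets while both long tubes are still in the rack (z of each of bar_near, bar_far in the frame of rack above 0.066 m and y of each of tube_a, tube_b in the frame of rack above -0.04 m), for 0.1 s.
2. the bar lies on the mat, let go, with both long tubes still in the rack (x of bar_near in the frame of mat between -0.165 and 0.165 m and y of bar_near in the frame of mat between -0.105 and 0.105 m and height (world z) of each of bar_near, bar_far below 0.022 m and x of bar_far in the frame of mat between -0.165 and 0.165 m and y of bar_far in the frame of mat between -0.105 and 0.105 m and linear speed of bar below 0.02 m/s and contact force between the fingers and bar below 0.1 N and y of each of tube_a, tube_b in the frame of rack above -0.04 m), for 0.2 s.
At the end, for the whole second after the job is handed in: Bar at rest on the mat, let go, both ends over it (5 mm overhang allowed), end middles under 22 mm high; both long tubes at rest flat on the tray floor past the deck (centres under 20 mm high); short tube within 20 mm and bystanders within 30 mm of their starts (x of bar_near in the frame of mat between -0.165 and 0.165 m and y of bar_near in the frame of mat between -0.105 and 0.105 m and height (world z) of each of bar_near, bar_far below 0.022 m and x of bar_far in the frame of mat between -0.165 and 0.165 m and y of bar_far in the frame of mat between -0.105 and 0.105 m and linear speed of each of bar, tube_a, tube_b below 0.02 m/s and contact force between the fingers and bar below 0.1 N and x of tube_a in the frame of rack between -0.08 and 0.08 m and y of tube_a in the frame of rack between -0.25 and -0.135 m and z of each of tube_a, tube_b in the frame of rack below 0.02 m and x of tube_b in the frame of rack between -0.08 and 0.08 m and y of tube_b in the frame of rack between -0.25 and -0.135 m and distance of stub from where it was at the start of the episode below 0.02 m and distance of each of dish, flux, driver, brush, blower, spray, weight from where it was at the start of the episode below 0.03 m); the robot touches nothing.
It fails at once if the short tube is moved more than 20 mm (distance of stub from where it was at the start of the episode above 0.02 m).
It fails at once if the bar is dropped (faster than 0.8 m/s while not held) (linear speed of bar above 0.8 m/s and contact force between the fingers and bar below 0.1 N).
It fails at once if a bystander is moved more than 30 mm (distance of any of dish, flux, driver, brush, blower, spray, weight from where it was at the start of the episode above 0.03 m).
It also fails if it takes over 64 s, if anything falls off the work surface, if the arm or the gripper's body presses on something with over 40 N, if the wrist force passes 120 N, or if a joint passes its speed limit or range.

## Working session

There is one attempt and no reset: what is moved stays moved. The work goes in short steps, Python scripts to look and compute and a shell command to move; the robot and the scene stay as the last step left them, time stands still between calls to the robot, and variables do not carry over. Pictures are saved under pics/ and viewed, at most 13 in all, crops included, and the job is handed in when it is done.

```bash
mkdir -p pics; python3 - <<'E'
from plant import *
import cv2, numpy as np
for n in("scene","top"):
    cv2.imwrite(f"pics/{n}0.png",read_camera(n))
    m=camera_model(n);print(n,np.round(m["camera_matrix"],1).tolist(),m["distortion"],np.round(m["extrinsics"],3).tolist())
s=sense();print(s)
try: print(grip_depth)
except Exception as e: print(e)
E
```

```text
scene [[463.0, 0.0, 252.7], [0.0, 463.0, 191.8], [0.0, 0.0, 1.0]] [-0.00713205  0.          0.          0.          0.        ] [[0.39, 0.606, -0.694, 1.568], [0.921, -0.239, 0.309, -0.546], [0.021, -0.759, -0.651, 1.026], [0.0, 0.0, 0.0, 1.0]]
top [[483.4, 0.0, 259.4], [0.0, 483.4, 194.0], [0.0, 0.0, 1.0]] [-0.01253959  0.          0.          0.          0.        ] [[0.119, -0.97, 0.21, 0.336], [-0.993, -0.116, 0.028, -0.109], [-0.003, -0.212, -0.977, 1.244], [0.0, 0.0, 0.0, 1.0]]
{'t': 0.1, 'joint_pos': array([-1.26261423,  0.43513076,  0.02497875,  1.57401991, -0.01159806,
        1.13398828, -0.07507296]), 'joint_vel': array([ 1.50650837e-03, -1.00354858e-03, -9.16864014e-04, -2.44854585e-03,
        5.05035241e-04, -9.66094078e-05,  3.44843823e-04]), 'effort': array([ 2.09500191e-03, -6.71750665e+01,  1.02742821e+00, -3.16903102e+01,
        1.56666432e-02,  7.31430366e-03, -3.79583810e-05]), 'ee_pos': array([0.24944878, 0.57256491, 0.23061317]), 'orientation': array([ 2.03972657e-01,  9.78976335e-01, -6.96299977e-04, -7.80550492e-05]), 'contact_force': array([-0.06021318,  1.54627197, -0.3733163 ]), 'wrist_torque': array([-0.02446064,  0.05653242,  0.01107   ]), 'grasp_force': 0.0, 'width': 0.08528802450618571}
0.0187
```

View pics/top0.png

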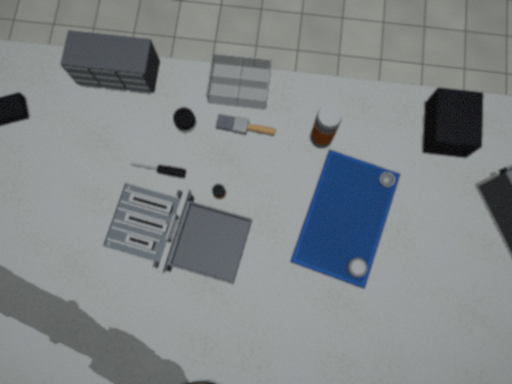

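View pics/scene0.png

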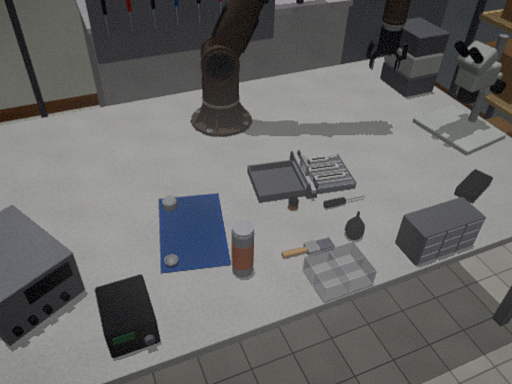

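The top view has the rack at about (150,222), with its tubes running left to right: the short tube is in the lowest channel (140,241), and the long ones are at (150,202) and (147,222). The bar is at about (174,232), the tray at (212,242), and the mat at (347,218) with the dish at (388,179) and the weight at (358,267). The scene view agrees.

```bash
cat > h.py <<'E'
import cv2, numpy as np
from plant import *
def ray(n,uv,z):
    m=camera_model(n);E=m["extrinsics"]
    p=cv2.undistortPoints(np.array(uv,float).reshape(-1,1,2),m["camera_matrix"],m["distortion"])[:,0]
    d=np.c_[p,np.ones(len(p))]@E[:3,:3].T; o=E[:3,3]
    return o+d*((z-o[2])/d[:,2])[:,None]
def proj(n,P):
    m=camera_model(n);Ei=np.linalg.inv(m["extrinsics"])
    return cv2.projectPoints(np.array(P,float).reshape(-1,3),cv2.Rodrigues(Ei[:3,:3])[0],Ei[:3,3],m["camera_matrix"],m["distortion"])[0][:,0]
E
python3 - <<'E'
from h import *
im=cv2.imread("pics/top0.png")
hsv=cv2.cvtColor(im,cv2.COLOR_BGR2HSV)
m=cv2.inRange(hsv,(100,150,40),(125,255,255))
c=max(cv2.findContours(m,0,1)[0],key=cv2.contourArea); h=cv2.convexHull(c)
r=cv2.minAreaRect(ray("top",h[:,0],.003)[:,:2].astype(np.float32));print("mat",r)
# tray floor : flat dark gray region
g=cv2.cvtColor(im,cv2.COLOR_BGR2GRAY);print("g",g[242,205:220:5],g[200:215,110:120].mean())
m=cv2.inRange(g,int(g[242,212])-9,int(g[242,212])+9)
m=cv2.morphologyEx(m,cv2.MORPH_OPEN,np.ones((5,5)))
n,l,st,ce=cv2.connectedComponentsWithStats(m);k=l[242,212];c=np.argwhere(l==k)[:,::-1]
print("tray px",st[k]);
for z in(.004,.03): print("tray",cv2.minAreaRect(ray("top",cv2.convexHull(c)[:,0],z)[:,:2].astype(np.float32)))
# dark strips
m=cv2.inRange(g[185:255,105:172],0,55)
n,l,st,ce=cv2.connectedComponentsWithStats(m)
for i in range(1,n):
    if st[i,4]>15:
        p=np.argwhere(l==i)[:,::-1]+[105,185]
        P=ray("top",p,.046);print("strip",st[i],P.mean(0),cv2.minAreaRect(P[:,:2].astype(np.float32)))
cv2.imwrite("pics/z0.png",cv2.resize(im[175:290,95:260],None,fx=4.8,fy=4.8,interpolation=cv2.INTER_CUBIC))
E
```

```text
mat ((0.5702661275863647, -0.30348560214042664), (0.19292151927947998, 0.31235557794570923), 76.82283782958984)
g [97 97 98] 136.31333333333333
tray px [ 174  207   76   75 3911]
tray ((0.4594203233718872, 0.03347935155034065), (0.16223011910915375, 0.16109512746334076), 80.81869506835938)
tray ((0.4568324685096741, 0.030495524406433105), (0.15882934629917145, 0.15771813690662384), 80.81869506835938)
```

View pics/z0.png

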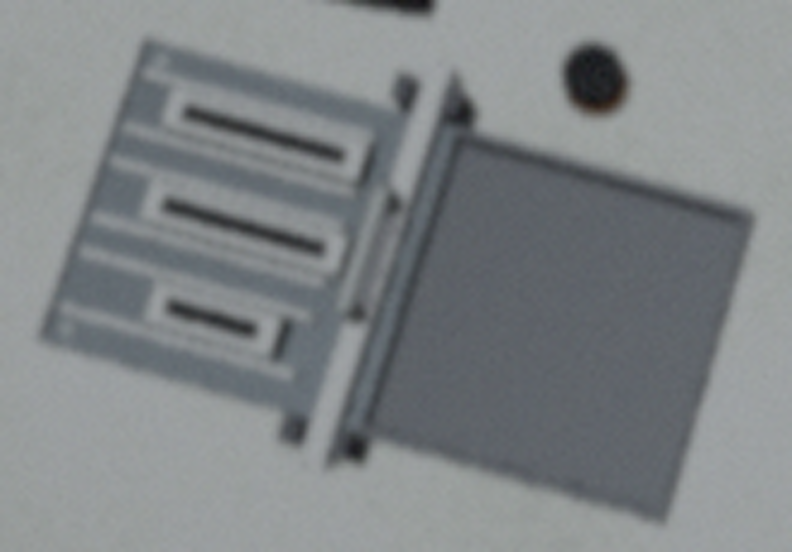

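Crop: the bar's top face runs from (440,78) to (318,462). The strips run (183,112)–(345,157), (162,204)–(325,250) and the short one (168,305)–(258,330). The handle spans (385,198)–(350,312).

```bash
python3 - <<'E'
from h import *
P=lambda l,z: ray("top",np.array(l)/4.8+[95-.4,175-.4],z)
def seg(n,l,z):
    p=P(l,z);d=p[1]-p[0];print(n,np.round(p[:,:2],4).tolist(),"mid",np.round(p.mean(0)[:2],4),"len",round(np.linalg.norm(d),4),"yaw",round(np.arctan2(d[1],d[0]),4))
seg("bar",[(318,462),(440,78)],.046)
seg("handle",[(350,312),(385,198)],.088)
seg("sB",[(345,157),(183,112)],.046);seg("sA",[(325,250),(162,204)],.046);seg("stub",[(258,330),(168,305)],.046)
seg("deckback",[(42,340),(147,42)],.024)
seg("trayouter",[(665,522),(752,213)],.03)
# predicted rack from tray rect
print("jar",ray("top",[(219,190)],.035))
im=cv2.imread("pics/top0.png");hsv=cv2.cvtColor(im,cv2.COLOR_BGR2HSV)
m=cv2.inRange(hsv,(100,130,30),(125,255,255));c=max(cv2.findContours(m,0,1)[0],key=cv2.contourArea)
print("mat quad",cv2.approxPolyDP(cv2.convexHull(c),6,True)[:,0].tolist())
print(np.round(ray("top",cv2.approxPolyDP(cv2.convexHull(c),6,True)[:,0],.003),3).tolist())
print("dish,weight",ray("top",[(387,180)],.016),ray("top",[(358,267)],.03),"spray",ray("top",[(330,119)],.17))
s=cv2.imread("pics/scene0.png")
cv2.imwrite("pics/z1.png",cv2.resize(s[140:220,235:370],None,fx=5.9,fy=5.9,interpolation=cv2.INTER_CUBIC))
print("scene handle guess",proj("scene",[[.49,.12,.086]]))
E
```

```text
bar [[0.3737, 0.143], [0.5802, 0.1113]] mid [0.477  0.1271] len 0.2089 yaw -0.1522
handle [[0.4477, 0.1302], [0.5069, 0.1218]] mid [0.4773 0.126 ] len 0.0598 yaw -0.1409
sB [[0.5322, 0.1545], [0.5459, 0.2435]] mid [0.539 0.199] len 0.0901 yaw 1.4179
sA [[0.4822, 0.157], [0.496, 0.2459]] mid [0.4891 0.2015] len 0.0899 yaw 1.4165
stub [[0.4368, 0.1848], [0.444, 0.2334]] mid [0.4404 0.2091] len 0.0492 yaw 1.4232
deckback [[0.4198, 0.3026], [0.5856, 0.2762]] mid [0.5027 0.2894] len 0.168 yaw -0.1582
trayouter [[0.3654, -0.0363], [0.5306, -0.0611]] mid [ 0.448  -0.0487] len 0.1671 yaw -0.1486
jar [[0.59463924 0.0301809  0.035     ]]
mat quad [[330, 151], [398, 174], [363, 286], [292, 261]]
[[0.743, -0.247, 0.003], [0.701, -0.432, 0.003], [0.398, -0.361, 0.003], [0.44, -0.177, 0.003]]
dish,weight [[ 0.67741753 -0.40056018  0.016     ]] [[ 0.44203092 -0.33975438  0.03      ]] spray [[ 0.76650657 -0.22136825  0.17      ]]
scene handle guess [[303.97043493 162.64063699]]
```

View pics/z1.png

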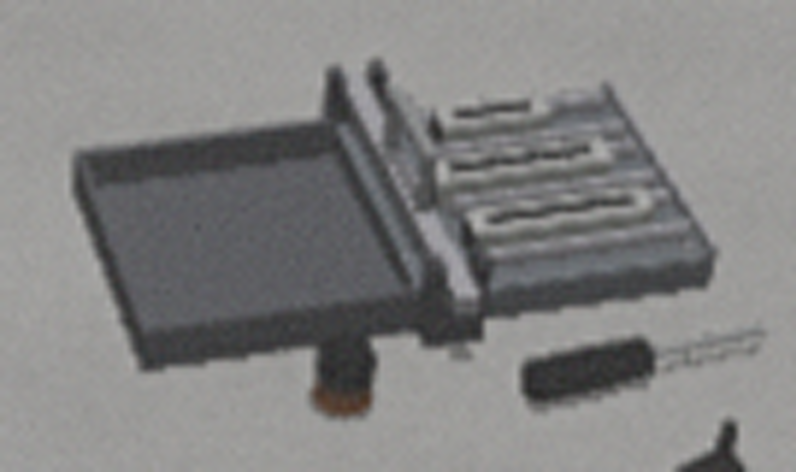

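Rack yaw comes out near −0.152, with the bar and handle at about (0.478, 0.1265). The tray, bar and tubes fit the given sizes. Mat centre is (0.5705, −0.304) with yaw −0.227. Now to move above the handle.

```bash
python3 -m jog '[{"delta_pos":[0.025,-0.05,0],"twist":0.05},{"delta_pos":[0.025,-0.05,0],"twist":0.05},{"delta_pos":[0.025,-0.05,0],"twist":0.05},{"delta_pos":[0.025,-0.05,0],"twist":0.05},{"delta_pos":[0.025,-0.05,0],"twist":0.06}]' 100
python3 -m jog '[{"delta_pos":[0.026,-0.05,-0.02],"twist":0},{"delta_pos":[0.026,-0.05,-0.02],"twist":0},{"delta_pos":[0.026,-0.05,-0.02],"twist":0},{"delta_pos":[0.026,-0.046,-0.02],"twist":0},{"delta_pos":[0,0,0],"twist":0}]'
python3 - <<'E'
from h import *
s=sense();print(s["ee_pos"],s["orientation"],s["contact_force"])
im=read_camera("scene");cv2.imwrite("pics/a1.png",cv2.resize(im[100:225,220:370],None,fx=5,fy=4.8,interpolation=cv2.INTER_CUBIC)[:600,:750])
E
```

```text
t: 0.72
ee_pos: [0.3751, 0.3211, 0.2312]
orientation: [0.074, 0.997, -0.0, -0.0]
contact_force: [0.9, -0.6, 0.9]
width: 0.0851
grasp_force: 0.0
t: 1.35
ee_pos: [0.4792, 0.1221, 0.1498]
orientation: [0.079, 0.997, -0.002, -0.001]
contact_force: [-1.0, 1.5, 0.5]
width: 0.0852
grasp_force: 0.0
[0.47918041 0.12206652 0.14984322] [ 7.90834427e-02  9.96866441e-01 -1.51336824e-03 -9.04423885e-04] [-1.04250077  1.50425623  0.46730354]
```

```bash
python3 -m jog '[{"delta_pos":[0,0,-0.03],"twist":0},{"delta_pos":[0,0,-0.03],"twist":0},{"delta_pos":[0,0,-0.023],"twist":0},{"delta_pos":[0,0,0],"twist":0},{"delta_pos":[0,0,0],"twist":0}]'
python3 -m jog '[{"delta_pos":[0,0,0],"twist":0},{"delta_pos":[0,0,0],"twist":0},{"delta_pos":[0,0,0],"twist":0},{"delta_pos":[0,0,0],"twist":0},{"delta_pos":[0,0,0],"twist":0}]' 0 60
python3 - <<'E'
from h import *
im=read_camera("scene");cv2.imwrite("pics/a1.png",cv2.resize(im[80:230,210:410],None,fx=4,fy=4,interpolation=cv2.INTER_CUBIC))
E
```

```text
t: 2.02
ee_pos: [0.4789, 0.128, 0.0692]
orientation: [0.075, 0.997, 0.0, 0.0]
contact_force: [0.3, 0.0, -0.3]
width: 0.0855
grasp_force: 0.0
t: 2.65
ee_pos: [0.4787, 0.127, 0.0685]
orientation: [0.075, 0.997, 0.0, 0.0]
contact_force: [-0.9, -0.1, 2.6]
width: 0.0077
grasp_force: 58.5
```

View pics/a1.png

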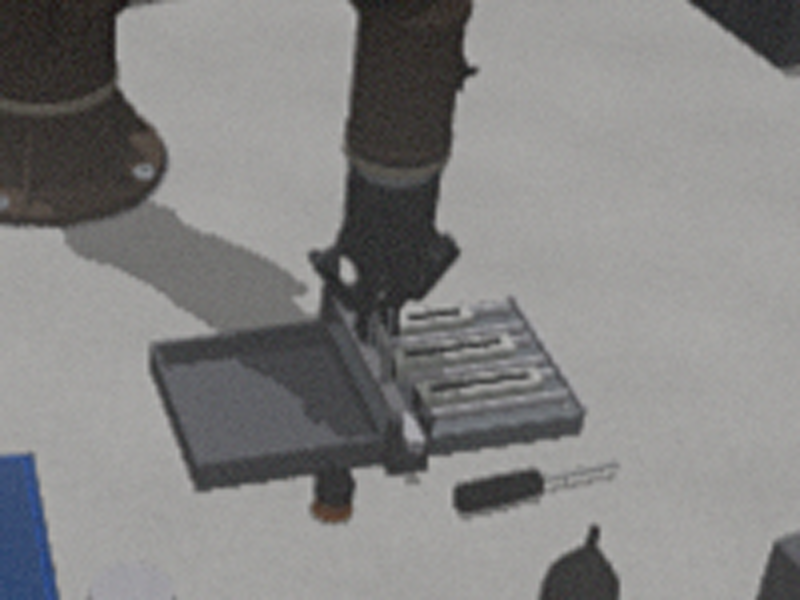

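The picture shows the fingers shut on the handle at about (375,320), with the bar still in its slots. Width is about 8 mm at 58 N, so I'll lift straight up.

```bash
python3 -m jog '[{"delta_pos":[0,0,0.015],"twist":0},{"delta_pos":[0,0,0.02],"twist":0},{"delta_pos":[0,0,0.025],"twist":0},{"delta_pos":[0,0,0.025],"twist":0},{"delta_pos":[0,0,0.015],"twist":0}]'
python3 -m jog '[{"delta_pos":[0,0,0],"twist":0},{"delta_pos":[0,0,0],"twist":0},{"delta_pos":[0,0,0],"twist":0}]'
python3 - <<'E'
from h import *
im=read_camera("scene");cv2.imwrite("pics/a2.png",cv2.resize(im[80:230,210:410],None,fx=4,fy=4,interpolation=cv2.INTER_CUBIC))
E
```

```text
t: 3.32
ee_pos: [0.479, 0.127, 0.1701]
orientation: [0.075, 0.997, 0.0, 0.001]
contact_force: [-0.2, -0.8, -1.5]
width: 0.0077
grasp_force: 58.5
t: 3.7
ee_pos: [0.478, 0.1268, 0.1675]
orientation: [0.075, 0.997, -0.0, -0.001]
contact_force: [0.2, -0.8, -1.7]
width: 0.0077
grasp_force: 58.5
```

View pics/a2.png

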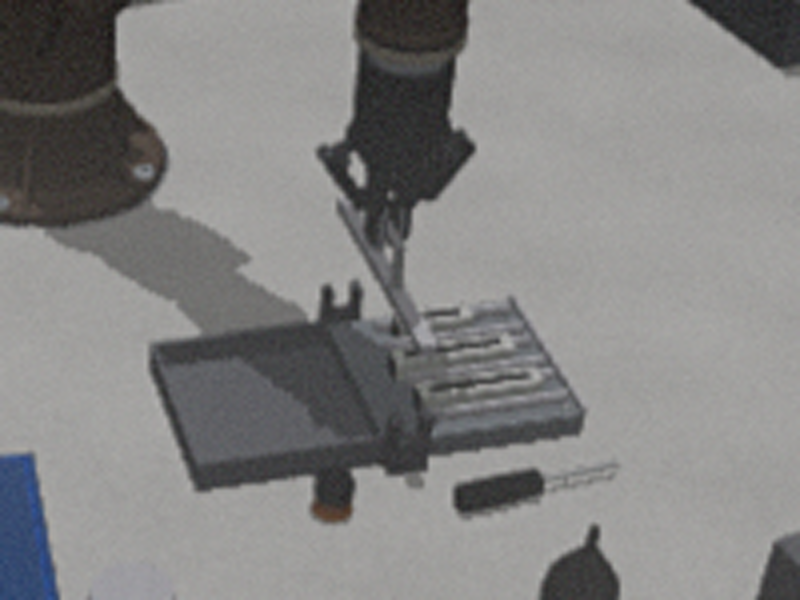

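The bar is up, level and clear of both brackets at (345,205)–(425,335), and the tubes haven't moved. Next it goes over to the mat.

```bash
python3 -m jog '[{"delta_pos":[0.005,-0.02,0],"twist":-0.015},{"delta_pos":[0.01,-0.04,0],"twist":-0.015},{"delta_pos":[0.01,-0.042,0],"twist":-0.015},{"delta_pos":[0.01,-0.042,0],"twist":-0.015},{"delta_pos":[0.01,-0.042,0],"twist":-0.015}]'
python3 -m jog '[{"delta_pos":[0.01,-0.042,0],"twist":0},{"delta_pos":[0.01,-0.042,0],"twist":0},{"delta_pos":[0.01,-0.042,0],"twist":0},{"delta_pos":[0.01,-0.042,0],"twist":0},{"delta_pos":[0.008,-0.033,0],"twist":0}]'
python3 -m jog '[{"delta_pos":[0.005,-0.02,0],"twist":0},{"delta_pos":[0,0,-0.02],"twist":0},{"delta_pos":[0,0,-0.03],"twist":0},{"delta_pos":[0,0,-0.03],"twist":0},{"delta_pos":[0,0,-0.02],"twist":0}]'
python3 -m jog '[{"delta_pos":[0,0,0],"twist":0},{"delta_pos":[0,0,0],"twist":0},{"delta_pos":[0,0,0],"twist":0}]'
python3 - <<'E'
from h import *
im=read_camera("scene");cv2.imwrite("pics/a3.png",cv2.resize(im[150:300,110:310],None,fx=4,fy=4,interpolation=cv2.INTER_CUBIC))
E
```

```text
t: 4.38
ee_pos: [0.5236, -0.0619, 0.1682]
orientation: [0.114, 0.994, -0.0, -0.0]
contact_force: [1.3, -0.2, -1.0]
width: 0.0078
grasp_force: 58.5
t: 5.0
ee_pos: [0.5708, -0.2637, 0.1679]
orientation: [0.114, 0.993, -0.001, -0.0]
contact_force: [0.2, 1.1, -1.7]
width: 0.0076
grasp_force: 58.6
t: 5.62
ee_pos: [0.5757, -0.2795, 0.0666]
orientation: [0.113, 0.994, 0.0, -0.001]
contact_force: [0.2, 0.5, -1.0]
width: 0.0078
grasp_force: 58.6
t: 6.0
ee_pos: [0.5773, -0.2803, 0.0695]
orientation: [0.113, 0.994, -0.0, 0.001]
contact_force: [0.2, -0.4, -1.6]
width: 0.008
grasp_force: 58.6
```

View pics/a3.png

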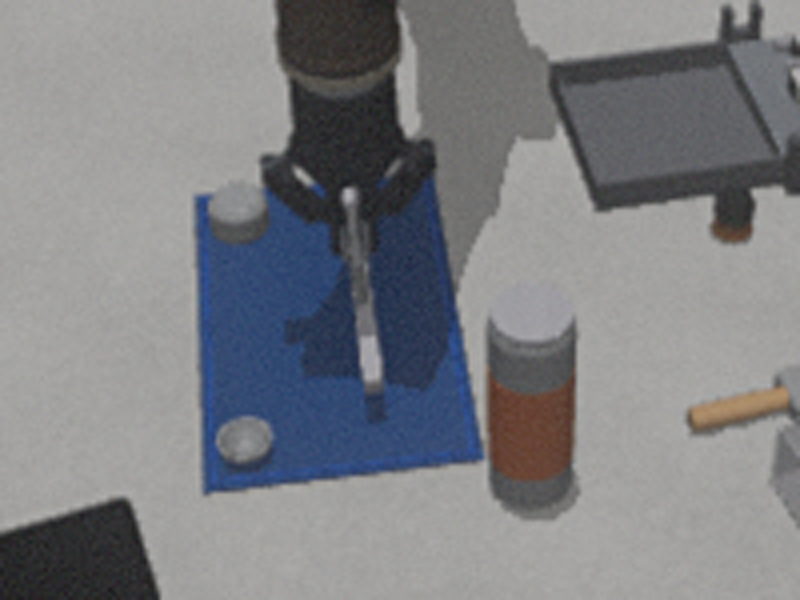

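The bar hangs level at (350,195)–(372,390), well inside the mat, with the dish (245,440) and weight (238,210) clear. I'll lower the last 30 mm or so slowly.

```bash
python3 -m jog '[{"delta_pos":[0,0,-0.01],"twist":0},{"delta_pos":[0,0,-0.008],"twist":0},{"delta_pos":[0,0,-0.004],"twist":0},{"delta_pos":[0,0,-0.002],"twist":0},{"delta_pos":[0,0,0],"twist":0}]'
python3 -m jog '[{"delta_pos":[0,0,-0.002],"twist":0},{"delta_pos":[0,0,-0.0015],"twist":0},{"delta_pos":[0,0,0],"twist":0},{"delta_pos":[0,0,0],"twist":0}]'
```

```text
t: 6.68
ee_pos: [0.5766, -0.28, 0.0442]
orientation: [0.113, 0.994, 0.0, -0.0]
contact_force: [-0.1, 0.0, -0.8]
width: 0.008
grasp_force: 58.6
t: 7.18
ee_pos: [0.5766, -0.28, 0.0409]
orientation: [0.113, 0.994, -0.0, 0.0]
contact_force: [0.7, 0.1, -1.9]
width: 0.008
grasp_force: 58.6
```

```bash
python3 -m jog '[{"delta_pos":[0,0,-0.001],"twist":0},{"delta_pos":[0,0,-0.001],"twist":0},{"delta_pos":[0,0,0],"twist":0},{"delta_pos":[0,0,0],"twist":0}]'
```

```text
t: 7.68
ee_pos: [0.5767, -0.2801, 0.0397]
orientation: [0.113, 0.994, 0.0, 0.0]
contact_force: [-1.9, 1.5, 7.1]
width: 0.008
grasp_force: 59.6
```

It's touching down: the force rose to +7 N at the expected height. Release and retreat upwards.

```bash
python3 -m jog '[{"delta_pos":[0,0,0],"twist":0},{"delta_pos":[0,0,0],"twist":0},{"delta_pos":[0,0,0],"twist":0},{"delta_pos":[0,0,0],"twist":0},{"delta_pos":[0,0,0],"twist":0}]' 60
python3 -m jog '[{"delta_pos":[0,0,0.02],"twist":0},{"delta_pos":[0,0,0.04],"twist":0},{"delta_pos":[0,0,0.05],"twist":0},{"delta_pos":[0,0,0.02],"twist":0},{"delta_pos":[0,0,0],"twist":0}]'
python3 - <<'E'
from h import *
im=read_camera("top");cv2.imwrite("pics/top4.png",im)
im=read_camera("scene");cv2.imwrite("pics/a4.png",cv2.resize(im[120:290,130:350],None,fx=3.5,fy=3.5,interpolation=cv2.INTER_CUBIC))
E
```

```text
t: 8.3
ee_pos: [0.5766, -0.28, 0.0388]
orientation: [0.113, 0.994, 0.0, -0.0]
contact_force: [0.1, 0.3, -0.2]
width: 0.051
grasp_force: 0.0
t: 8.93
ee_pos: [0.5778, -0.2807, 0.1721]
orientation: [0.113, 0.994, -0.001, 0.002]
contact_force: [-0.6, -0.9, -0.1]
width: 0.0514
grasp_force: 0.0
```

View pics/a4.png

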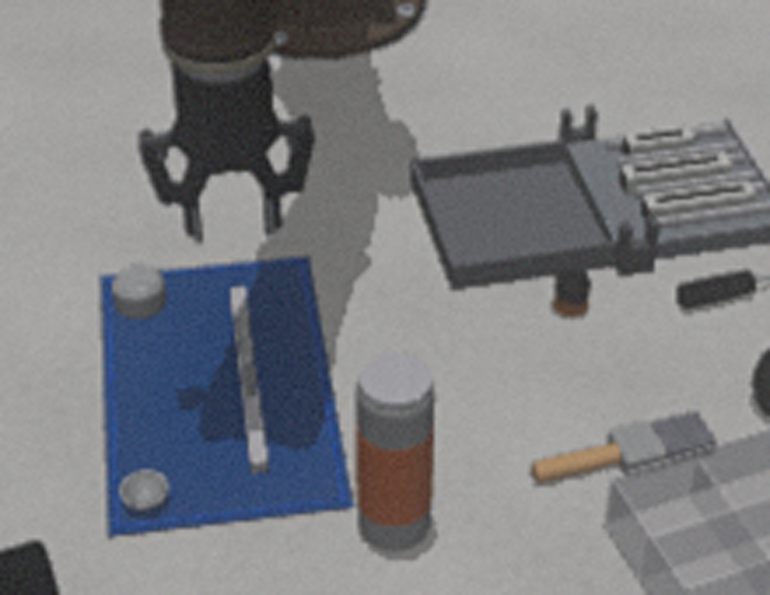

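The bar lies flat on the mat at (238,290)–(260,470), released, with the weight and dish untouched. On to the tubes: first above the middle-channel tube at (0.489, 0.2015), with the tool y axis turned across the channel.

```bash
python3 -m jog '[{"delta_pos":[-0.009,0.048,0],"twist":-0.15},{"delta_pos":[-0.009,0.048,0],"twist":-0.15},{"delta_pos":[-0.009,0.048,0],"twist":-0.15},{"delta_pos":[-0.009,0.048,0],"twist":-0.15},{"delta_pos":[-0.009,0.048,0],"twist":-0.15}]' 40
python3 -m jog '[{"delta_pos":[-0.009,0.048,0],"twist":-0.15},{"delta_pos":[-0.009,0.048,0],"twist":-0.15},{"delta_pos":[-0.009,0.048,0],"twist":-0.15},{"delta_pos":[-0.009,0.048,0],"twist":-0.15},{"delta_pos":[-0.0066,0.0495,0],"twist":-0.146}]'
python3 -m jog '[{"delta_pos":[0,0,-0.03],"twist":0},{"delta_pos":[0,0,-0.03],"twist":0},{"delta_pos":[0,0,-0.02],"twist":0},{"delta_pos":[0,0,0],"twist":0},{"delta_pos":[0,0,0],"twist":0}]'
python3 - <<'E'
from h import *
s=sense();print(s["joint_pos"]);q=s["orientation"];print("tool y",2*np.arctan2(q[1],q[0])-np.pi/2)
c=np.array([.4891,.2015]);a=-.152;d=s["ee_pos"][:2]-c;print("rack xy off",d@[np.cos(a),np.sin(a)],d@[-np.sin(a),np.cos(a)])
E
```

```text
t: 9.65
ee_pos: [0.5304, -0.0384, 0.1678]
orientation: [0.471, 0.882, -0.001, -0.001]
contact_force: [0.2, 0.8, -0.1]
width: 0.0341
grasp_force: 0.0
t: 10.28
ee_pos: [0.4878, 0.2026, 0.168]
orientation: [0.76, 0.65, -0.001, -0.0]
contact_force: [0.3, 0.3, -0.1]
width: 0.0341
grasp_force: 0.0
t: 10.9
ee_pos: [0.4892, 0.2013, 0.0891]
orientation: [0.759, 0.652, -0.0, 0.0]
contact_force: [-0.4, -0.1, 1.2]
width: 0.0342
grasp_force: 0.0
[-0.88092923  0.48822751  0.53405072  1.99773611 -0.35835553  0.74776615
 -0.28304652]
tool y -0.15144811134885838
rack xy off 9.837405022811648e-05 -0.00015284615579839498
```

```bash
python3 -m jog '[{"delta_pos":[0,0,-0.02],"twist":0},{"delta_pos":[0,0,-0.015],"twist":0},{"delta_pos":[0,0,-0.01],"twist":0},{"delta_pos":[0,0,0],"twist":0},{"delta_pos":[0,0,0],"twist":0}]'
python3 -m jog '[{"delta_pos":[0,0,-0.004],"twist":0},{"delta_pos":[0,0,-0.003],"twist":0},{"delta_pos":[0,0,0],"twist":0}]'
python3 -m jog '[{"delta_pos":[0,0,0],"twist":0},{"delta_pos":[0,0,0],"twist":0},{"delta_pos":[0,0,0],"twist":0},{"delta_pos":[0,0,0],"twist":0}]' 10 30
```

```text
t: 11.52
ee_pos: [0.4894, 0.2015, 0.0442]
orientation: [0.758, 0.652, 0.0, 0.0]
contact_force: [-0.9, 0.0, 0.3]
width: 0.0345
grasp_force: 0.0
t: 11.9
ee_pos: [0.4889, 0.2014, 0.0366]
orientation: [0.758, 0.652, -0.0, -0.0]
contact_force: [0.1, -0.3, -0.9]
width: 0.0343
grasp_force: 0.0
t: 12.4
ee_pos: [0.489, 0.2015, 0.0369]
orientation: [0.758, 0.652, -0.0, -0.0]
contact_force: [-1.3, -0.8, 4.4]
width: 0.0212
grasp_force: 29.8
```

```bash
python3 -m jog '[{"delta_pos":[0,0,0.01],"twist":0},{"delta_pos":[0,0,0.015],"twist":0},{"delta_pos":[0,0,0.01],"twist":0},{"delta_pos":[-0.003,-0.02,0],"twist":0},{"delta_pos":[-0.0045,-0.03,0],"twist":0}]'
python3 -m jog '[{"delta_pos":[-0.006,-0.04,0],"twist":0},{"delta_pos":[-0.006,-0.04,0],"twist":0},{"delta_pos":[-0.006,-0.036,0],"twist":0},{"delta_pos":[0,0,0],"twist":0},{"delta_pos":[0,0,0],"twist":0}]'
python3 - <<'E'
from h import *
im=read_camera("scene");cv2.imwrite("pics/a5.png",cv2.resize(im[80:230,210:410],None,fx=4,fy=4,interpolation=cv2.INTER_CUBIC))
E
```

```text
t: 13.02
ee_pos: [0.4813, 0.1506, 0.0719]
orientation: [0.758, 0.652, 0.0, 0.0]
contact_force: [-0.0, -1.1, 0.2]
width: 0.0212
grasp_force: 29.5
t: 13.65
ee_pos: [0.4632, 0.0351, 0.0718]
orientation: [0.759, 0.651, 0.0, -0.0]
contact_force: [0.2, 0.6, -1.2]
width: 0.021
grasp_force: 29.5
```

View pics/a5.png

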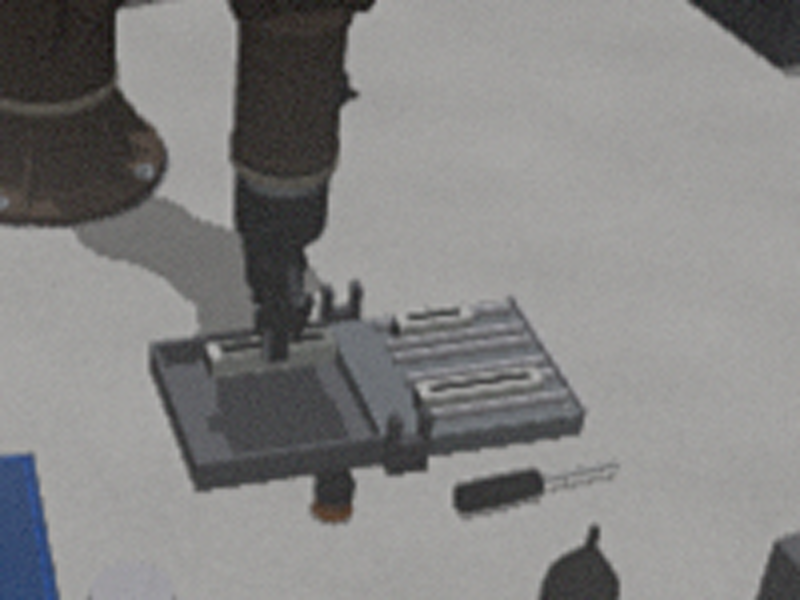

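The tube is held level over the tray at (210,350)–(335,345), and the stub and other tube haven't moved. I'll shift it 20 mm towards −x for spacing, then lower it.

```bash
python3 -m jog '[{"delta_pos":[-0.02,0.003,-0.01],"twist":0},{"delta_pos":[0,0,-0.015],"twist":0},{"delta_pos":[0,0,-0.015],"twist":0},{"delta_pos":[0,0,-0.01],"twist":0},{"delta_pos":[0,0,0],"twist":0}]'
python3 -m jog '[{"delta_pos":[0,0,-0.002],"twist":0},{"delta_pos":[0,0,-0.002],"twist":0},{"delta_pos":[0,0,0],"twist":0},{"delta_pos":[0,0,0],"twist":0}]'
```

```text
t: 14.32
ee_pos: [0.4433, 0.0382, 0.0209]
orientation: [0.759, 0.652, -0.001, -0.0]
contact_force: [-0.7, -0.5, -0.2]
width: 0.0211
grasp_force: 29.5
t: 14.82
ee_pos: [0.4436, 0.0386, 0.018]
orientation: [0.758, 0.652, 0.0, 0.0]
contact_force: [-0.4, -1.0, -0.7]
width: 0.0209
grasp_force: 29.5
```

```bash
python3 -m jog '[{"delta_pos":[0,0,-0.0008],"twist":0},{"delta_pos":[0,0,0],"twist":0},{"delta_pos":[0,0,0],"twist":0}]'
python3 -m jog '[{"delta_pos":[0,0,0],"twist":0},{"delta_pos":[0,0,0],"twist":0},{"delta_pos":[0,0,0],"twist":0}]' 40
python3 -m jog '[{"delta_pos":[0,0,0.02],"twist":0},{"delta_pos":[0,0,0.03],"twist":0},{"delta_pos":[0,0,0.025],"twist":0},{"delta_pos":[0.015,0.025,0],"twist":0},{"delta_pos":[0.02,0.035,0],"twist":0}]'
python3 -m jog '[{"delta_pos":[0.02,0.035,0],"twist":0},{"delta_pos":[0.02,0.035,0],"twist":0},{"delta_pos":[0.02,0.03,0],"twist":0},{"delta_pos":[0,0,0],"twist":0},{"delta_pos":[0,0,0],"twist":0}]'
python3 - <<'E'
from h import *
s=sense()
c=np.array([.539,.199]);print("to go",c-s["ee_pos"][:2])
im=read_camera("scene");cv2.imwrite("pics/a6.png",cv2.resize(im[80:230,210:410],None,fx=4,fy=4,interpolation=cv2.INTER_CUBIC))
E
```

```text
t: 15.2
ee_pos: [0.4435, 0.0385, 0.017]
orientation: [0.758, 0.652, -0.0, -0.0]
contact_force: [-0.4, 0.4, -1.0]
width: 0.0214
grasp_force: 29.5
t: 15.58
ee_pos: [0.4435, 0.0385, 0.017]
orientation: [0.758, 0.652, 0.0, 0.0]
contact_force: [-0.1, 0.1, 0.5]
width: 0.0344
grasp_force: 0.0
t: 16.2
ee_pos: [0.4789, 0.0986, 0.0926]
orientation: [0.759, 0.651, 0.0, 0.0]
contact_force: [1.2, 0.3, 0.8]
width: 0.0341
grasp_force: 0.0
t: 16.82
ee_pos: [0.538, 0.1977, 0.0917]
orientation: [0.759, 0.652, -0.001, 0.0]
contact_force: [-0.0, 0.5, 0.2]
width: 0.0342
grasp_force: 0.0
to go [0.00099471 0.00132165]
```

View pics/a6.png

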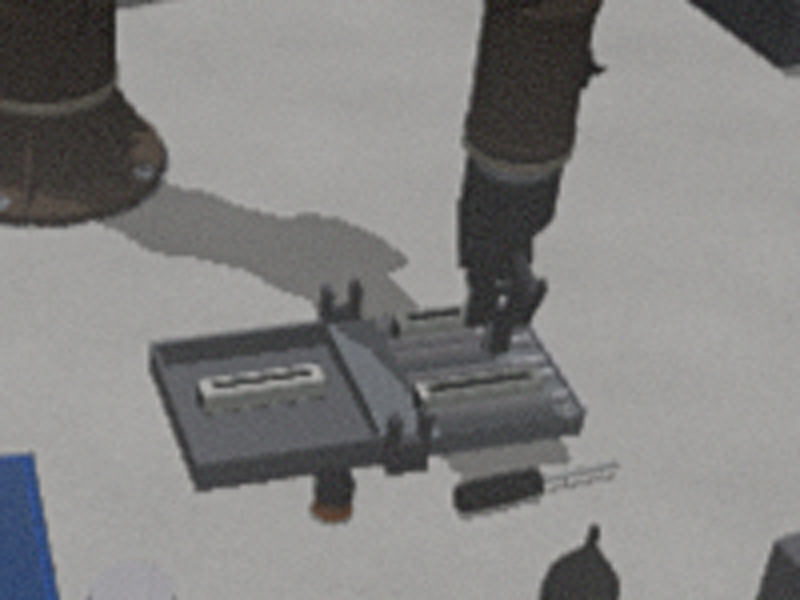

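The first tube lies flat in the tray at (200,390)–(325,375), and the gripper is above the second. Now down to grip it.

```bash
python3 -m jog '[{"delta_pos":[0.001,0.001,-0.02],"twist":0},{"delta_pos":[0,0,-0.017],"twist":0},{"delta_pos":[0,0,-0.01],"twist":0},{"delta_pos":[0,0,0],"twist":0},{"delta_pos":[0,0,0],"twist":0}]'
python3 -m jog '[{"delta_pos":[0,0,-0.004],"twist":0},{"delta_pos":[0,0,-0.004],"twist":0},{"delta_pos":[0,0,0],"twist":0}]'
python3 -m jog '[{"delta_pos":[0,0,0],"twist":0},{"delta_pos":[0,0,0],"twist":0},{"delta_pos":[0,0,0],"twist":0},{"delta_pos":[0,0,0],"twist":0}]' 10 30
```

```text
t: 17.5
ee_pos: [0.5398, 0.1994, 0.0454]
orientation: [0.759, 0.652, 0.0, 0.0]
contact_force: [0.4, 0.2, 0.7]
width: 0.0343
grasp_force: 0.0
t: 17.88
ee_pos: [0.5393, 0.1995, 0.0367]
orientation: [0.758, 0.652, -0.0, -0.0]
contact_force: [0.2, -0.7, 0.7]
width: 0.0336
grasp_force: 0.0
t: 18.38
ee_pos: [0.5394, 0.1995, 0.0371]
orientation: [0.758, 0.652, -0.0, -0.0]
contact_force: [-1.4, -1.2, 3.6]
width: 0.0208
grasp_force: 29.8
```

```bash
python3 -m jog '[{"delta_pos":[0,0,0.01],"twist":0},{"delta_pos":[0,0,0.015],"twist":0},{"delta_pos":[0,0,0.01],"twist":0},{"delta_pos":[-0.0065,-0.02,0],"twist":0},{"delta_pos":[-0.008,-0.03,0],"twist":0}]'
python3 -m jog '[{"delta_pos":[-0.009,-0.04,0],"twist":0},{"delta_pos":[-0.009,-0.04,0],"twist":0},{"delta_pos":[-0.008,-0.034,0],"twist":0},{"delta_pos":[0,0,0],"twist":0},{"delta_pos":[0,0,0],"twist":0}]'
python3 -m jog '[{"delta_pos":[0,0,-0.01],"twist":0},{"delta_pos":[0,0,-0.015],"twist":0},{"delta_pos":[0,0,-0.015],"twist":0},{"delta_pos":[0,0,-0.01],"twist":0},{"delta_pos":[0,0,0],"twist":0}]'
python3 -m jog '[{"delta_pos":[0,0,-0.002],"twist":0},{"delta_pos":[0,0,-0.002],"twist":0},{"delta_pos":[0,0,-0.001],"twist":0},{"delta_pos":[0,0,0],"twist":0},{"delta_pos":[0,0,0],"twist":0}]'
```

```text
t: 19.0
ee_pos: [0.5245, 0.1487, 0.0721]
orientation: [0.758, 0.652, 0.0, 0.0]
contact_force: [-0.5, 0.4, -0.9]
width: 0.021
grasp_force: 29.6
t: 19.62
ee_pos: [0.4987, 0.0353, 0.0721]
orientation: [0.759, 0.651, 0.0, -0.0]
contact_force: [0.4, -0.2, -0.7]
width: 0.0212
grasp_force: 29.6
t: 20.25
ee_pos: [0.4984, 0.0353, 0.021]
orientation: [0.759, 0.652, -0.001, -0.0]
contact_force: [0.0, -0.1, -0.5]
width: 0.0211
grasp_force: 29.6
t: 20.88
ee_pos: [0.4991, 0.0355, 0.0171]
orientation: [0.758, 0.652, 0.0, 0.0]
contact_force: [-0.1, -0.4, -0.5]
width: 0.0212
grasp_force: 29.6
```

```bash
python3 -m jog '[{"delta_pos":[0,0,0],"twist":0},{"delta_pos":[0,0,0],"twist":0},{"delta_pos":[0,0,0],"twist":0}]' 40
python3 -m jog '[{"delta_pos":[0,0,0.02],"twist":0},{"delta_pos":[0,0,0.04],"twist":0},{"delta_pos":[0,0,0.05],"twist":0},{"delta_pos":[0,0,0.05],"twist":0},{"delta_pos":[0,0,0],"twist":0}]'
python3 -m jog '[{"delta_pos":[0,0,0],"twist":0},{"delta_pos":[0,0,0],"twist":0}]'
python3 - <<'E'
from h import *
im=read_camera("scene");cv2.imwrite("pics/a7.png",cv2.resize(im[120:290,130:380],None,fx=3.2,fy=3.2,interpolation=cv2.INTER_CUBIC))
E
```

```text
t: 21.25
ee_pos: [0.4991, 0.0355, 0.0171]
orientation: [0.758, 0.652, 0.0, 0.0]
contact_force: [-0.5, -0.5, 0.1]
width: 0.0343
grasp_force: 0.0
t: 21.88
ee_pos: [0.5013, 0.0356, 0.1805]
orientation: [0.758, 0.652, 0.003, 0.001]
contact_force: [0.8, 0.6, -0.7]
width: 0.0341
grasp_force: 0.0
t: 22.12
ee_pos: [0.4981, 0.0355, 0.1759]
orientation: [0.758, 0.652, -0.001, -0.0]
contact_force: [1.0, 0.5, -0.3]
width: 0.0344
grasp_force: 0.0
```

View pics/a7.png

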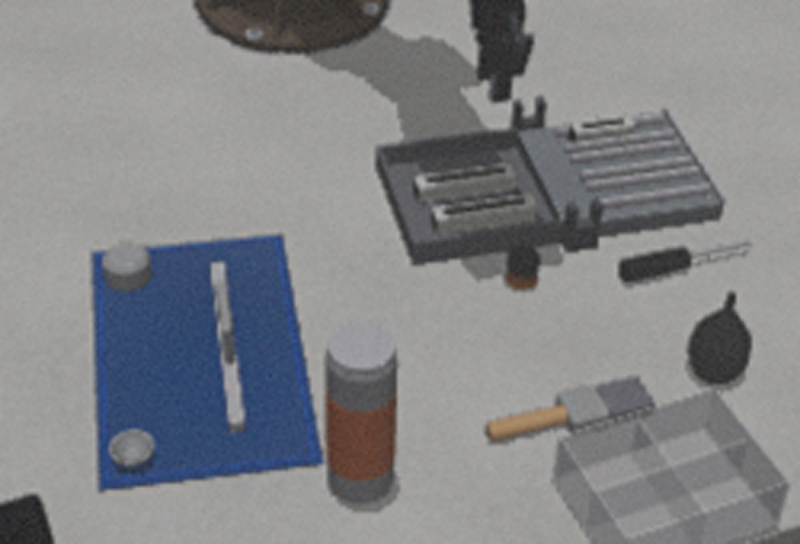

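Both long tubes lie flat in the tray at (465,180) and (485,210), the stub is in its channel at (600,128), and the bar is on the mat at (228,345). The bystanders are where they started, so I'm handing the job in.

```bash
python3 -c "
from plant import *
print(finish_job())"
```

```text
the job is handed in; nothing more can be done
None
```

I handed the job in at about 22 s of the 64 s limit (no verdict came back): the last picture shows the bar flat and released on the mat, both long tubes flat in the tray, the stub in its channel, and nothing else visibly moved.

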